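Clamp an arbor in the V-block

TASK

The arbor lying in the V-block is not home yet: push it gently along the V until its flange sits against the end face of the block. Then screw the clamp's knob down (clockwise from above) until its rubber foot just touches the arbor, give it a further quarter turn from there, no more, and let go. Leave everything else on the bench where it is.

Things in the scene. Friction and masses are not known exactly. Their poses are not given: they have to be found in the camera images.
- vblock: steel V-block, 120 mm long, 70 mm wide, top 70 mm above the bench, bolted down on a dark plate 150 x 120 x 15 mm; it does not move. Origin on the bench under its centre, z up; x runs along the V, the way the arbor is pushed home. The end face that the flange seats against is at x = -60 mm.
- stirrup_top (a point): top of a 24 mm steel boss, 125 mm above the bench, on the stirrup: an arch over the middle of the V-block (28 mm along the V, 90 mm across, top at 122 mm) that carries the vertical clamp screw on the line through the V-block's origin
- arbor: loose steel arbor, 0.8 to 1 kg, lying in the V, axis 68 mm above the bench: stem 26 mm thick, 150 mm long; flange 50 mm across, 12 mm thick; tail 20 mm thick, 26 mm long. Origin on the axis in the flange's seating face; x along the axis to the stem (may be rolled about x). Starts 15 to 36 mm short of home (x = -60 mm of the V-block). Sliding in the oiled V takes 2 to 4 N.
- arbor_tail (a point): centre of the tail's end face, 38 mm behind the arbor's origin, 68 mm above the bench: push here along the V-block's x
- spindle: clamp screw; goes down 8 mm per clockwise turn and stays where it is left. Origin on its axis at mid-height of the knob, 149 mm above the bench at knob angle 0; z up. The knob is black, round, eight-lobed, 40 mm in diameter, 24 mm high; grip it at any angle. It turns with a steady friction of about 0.3 N m; at rest the torque can read up to that much either way, so heed its change.
- cap_middle (a point): on the screw's axis, near the springy rubber foot (28 mm wide, does not turn) under the stirrup. How far each foot is pushed on to the screw differs by over 4 mm and this point does not show it, so touch must be felt: it comes after 0.1 to 0.8 turn. From touch on, the torque against tightening grows by about 0.09 N m and the foot's force by about 72 N per rad of knob.
- knob (a joint): angle of the clamp knob, rad; grows clockwise seen from above (screwing down), 6.283 a turn
- arbor_large: bystander: upright stepped steel arbor with a 68 mm flange; origin under its centre
- arbor_small: bystander: upright stepped steel arbor with a 54 mm flange; origin under its centre
- gear_cutter: bystander: toothed disc cutter, about 60 mm in diameter, 10 mm thick; origin under its centre
- wrench: bystander: open-ended wrench, 180 mm, lying flat; origin under its middle
- chip_brush: bystander: brush with wooden handle, 200 mm, lying; origin under its middle
- cutter_box: bystander: cardboard tray 150 x 110 x 55 mm with disc cutters; origin under its centre
- oil_can: bystander: grey can, 52 mm in diameter, 110 mm high; origin under its centre
Things that resemble listed ones, but are neither listed nor needed, are in the scene too. What is shaped like the arbor but red is not meant. What is shaped like the vblock but pink is not meant.

How it is judged:
By the outcome, as a careful person would: the job done as asked, in the order asked, and still so for the second after the job is handed in, with the robot touching nothing.
It also fails if it takes over 72 s, if anything falls off the work surface, if the arm or the gripper's body presses on something with over 40 N, if the wrist force passes 120 N, or if a joint passes its speed limit or range.

ROBOT

A 6-joint arm with a two-finger parallel gripper is mounted at the origin on the work surface. World frame = base frame: x ahead of the robot, y to its left, z up, the work surface at z = 0. Lengths are in mm, angles in rad, forces in N, time in s.
With the tool pointing down it reaches from about 300 to 875 mm from the base axis. Payload 6.4 kg.
Tool frame: the origin (TCP) lies between the finger pads; the fingertips stand 19 mm ahead of it and the grasp point (between the pads) is the TCP; z points along the fingers, y is the line along which they close (so a half turn about z gives the same grasp; the last joint's range is limited). The gripper opens to 88 mm and grips with 3 to 60 N. Pads are 18 mm wide; open, the fingers measure 123 mm over their backs; the gripper's body (75 mm by 187 mm) begins 45 mm behind the grasp point.
Start: joints at [0.921, 0.181, 1.607, -0, 1.354, -0.206], TCP at [246.881, 519.318, 257.714] pointing down, gripper open.
Joint ranges: [-2.99, 2.99], [-0.89, 2.07], [0.3, 2.58], [-1.14, 4.28], [0, 2.63], [-3.12, 3.12]. Speed limits (rad/s): [2.57, 2.57, 3.01, 3.14, 3.14, 3.14].

INTERFACE

Orientations are given as a rotation vector (axis times angle).
In Python, from station import r, eyes gives the robot as it stands. The module is installed in compiled form; this text tells all that it offers.
- The arm moves only by the tool drive_tool, never from a script. Its argument "moves" is a list of rows, each an object with "offset": the shift along the world's x, y, z in m, a list of three; "turn": the turn about the world's z in rad. A call has exactly 10 rows; each row is the pose to reach, as a shift and turn from the pose commanded when the call began; what a row does not reach only later rows make up. A row lasts 1/12 s, in which the tool goes at most 41.7 mm and 7.16 degrees, less where a joint would pass 70% of its speed; a pose out of reach is approached as far as the arm can. A call with a gripper value outside its range is refused whole. "jaw" is the finger opening in m, from 0 to 0.0881, set as the call begins (left out, the last holds). The fingers move at their own pace and stop on an object; "grip_force" is the grip in N (left out, the last holds). Time passes only in rows, so rows that repeat a pose let the fingers close, or fill a call up. It gives the time, the measured TCP pose, the force, the opening and the grip force at its end, in the units of the state.
- r.get_state(): the state, without advancing time (a new reading comes with each control period).
- eyes.read_camera(name): name is "scene" or "top" or "wrist"; returns a dict with "frame" (384x512x3 uint8, red, green, blue), "mtx" (3x3 intrinsics, pixels), "origin" and "attitude" of the camera in the world. Camera axes: x right, y up, looking along -z (the intrinsics and any distortion apply to the point x, -y, -z); pixel columns grow to the right and rows downward; lengths in mm; the calibration is good to about 2 mm. A picture is of the moment at which its call begins. There is no depth.
- r.finish_job(): hands the job in; it is judged then, once.
The state is a dict: "t": time; "joint_pos": joint angles; "qd": joint speeds; "joint_torque": joint torques, N m; "ee_pos": TCP position; "tcp_rot": TCP orientation; "contact_force": force on the tool from outside, world axes, zero at the start; "torque": the same for the moment, N m; "finger_gap": finger opening in mm; "grasp_force": force on a finger pad.
Only numpy, scipy, OpenCV 4.12 (cv2) and the standard library are available. Lean on these libraries where they do the work, as an engineer would, in place of code of your own. Each camera call takes 0.05 s, during which the arm holds its last target. There are 200 camera calls.

## Working session

There is one attempt and no reset: what is moved stays moved. The work goes in short steps, Python scripts to look and compute and a tool call to move; the robot and the scene stay as the last step left them, time stands still between calls to the robot, and variables do not carry over. Pictures are saved under pics/ and viewed, at most 10 in all, crops included, and the job is handed in when it is done.

Besides the shell and the picture viewer there is one more tool, called after "Call:" as a command line: name --argument value ..., lists and objects as JSON in quotes. drive_tool: Moves the arm, as the interface text tells. Its arguments: {"type":"object","properties":{"moves":{"type":"array","items":{"type":"object","properties":{"offset":{"type":"array","items":{"type":"number"}},"turn":{"type":"number"}}}},"jaw":{"type":"number"},"grip_force":{"type":"number"}},"required":["moves"]}

```bash
mkdir -p pics
cat > h.py <<'E'
import numpy as np, cv2
from station import r, eyes
from scipy.spatial.transform import Rotation as R
def cam(n):
    c=eyes.read_camera(n)
    return c
def att(c):
    a=np.array(c["attitude"],float)
    return a if a.shape==(3,3) else R.from_rotvec(a).as_matrix()
def ray(c,u,v):
    K=np.array(c["mtx"]); d=np.linalg.inv(K)@[u,v,1]
    return np.array(c["origin"],float), att(c)@np.array([d[0],-d[1],-d[2]])
def onz(c,u,v,z):
    o,d=ray(c,u,v); return o+d*(z-o[2])/d[2]
def proj(c,p):
    q=att(c).T@(np.array(p,float)-np.array(c["origin"])); q=np.array(c["mtx"])@[q[0],-q[1],-q[2]]
    return q[:2]/q[2]
E
python3 - <<'E'
from h import *
import pickle
for n in("scene","top"):
    c=cam(n); pickle.dump(c,open(n+".pkl","wb"))
    print({k:np.round(v,3).tolist() for k,v in c.items() if k!="frame"})
    cv2.imwrite(f"pics/{n}1.png",cv2.resize(c["frame"][:,:,::-1],(800,600),interpolation=cv2.INTER_CUBIC))
print(r.get_state())
E
```

```text
{'mtx': [[484.512, 0.0, 253.358], [0.0, 484.512, 186.468], [0.0, 0.0, 1.0]], 'origin': [1421.113, -52.883, 1194.373], 'attitude': [0.53, 0.497, 1.405]}
{'mtx': [[395.196, 0.0, 257.102], [0.0, 395.196, 183.209], [0.0, 0.0, 1.0]], 'origin': [352.676, 9.806, 1287.991], 'attitude': [0.145, -0.127, -1.567]}
{'t': 0.1, 'joint_pos': array([ 9.20729659e-01,  1.81476442e-01,  1.60785397e+00,  1.02917106e-05,
        1.35379616e+00, -2.06313649e-01]), 'qd': array([-0.00164581, -0.00144591, -0.0046869 ,  0.00129425, -0.00102669,
        0.00047357]), 'joint_torque': array([ 3.70595862e-04, -4.34818947e+01, -3.42700374e+01,  7.04391114e-02,
        3.39294691e-02, -4.01892919e-05]), 'ee_pos': array([246.58957946, 518.96641079, 256.92087336]), 'tcp_rot': array([-6.91201575e-01, -3.06394861e+00,  2.18492957e-03]), 'contact_force': array([0.00814321, 0.25832214, 0.39006353]), 'torque': array([-0.01261362,  0.0258446 , -0.00245386]), 'grasp_force': 0.0, 'finger_gap': 88.33349126818143}
```

View pics/scene1.png

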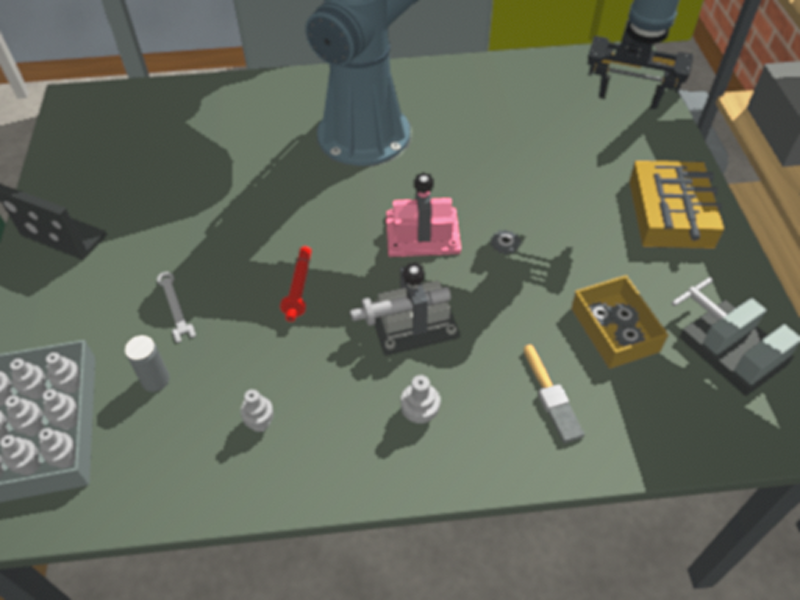

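View pics/top1.png

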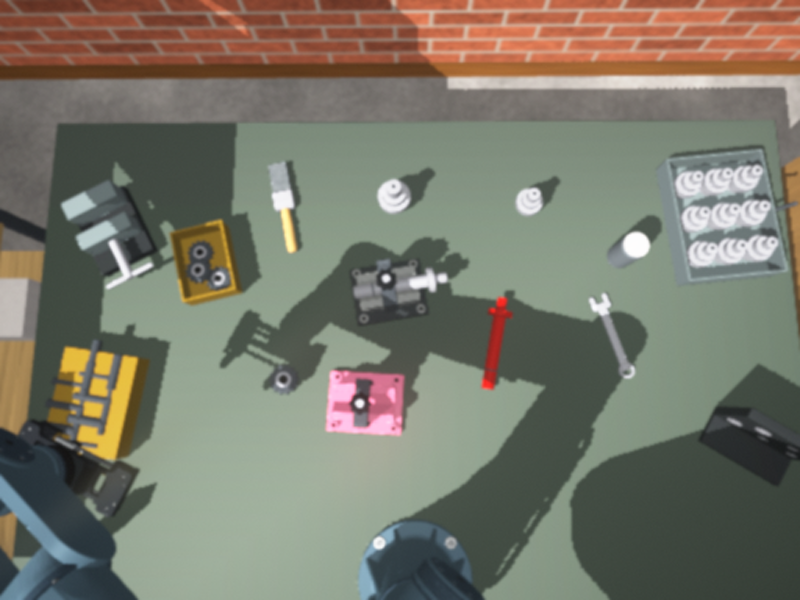

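The scene and top views agree. There are two V-block candidates. The pink one, top (365,402) and scene (423,225), is the decoy. The grey one on the dark plate, with a grey arbor in it, top (390,290) and scene (410,310), fits the description. The red arbor, top (497,340), is also a decoy. I'll confirm with an enlarged crop and measure.

Run:
```python
from h import *
import pickle
a=pickle.load(open("top.pkl","rb"));b=pickle.load(open("scene.pkl","rb"))
ca=a["frame"][155:215,215:295]; cb=b["frame"][160:230,215:300]
f=lambda x,s:cv2.resize(x[:,:,::-1],None,fx=s,fy=s,interpolation=cv2.INTER_CUBIC)
A=f(ca,5);B=f(cb,4.7)[:,:400]
h=max(A.shape[0],B.shape[0]);im=np.zeros((h,A.shape[1]+B.shape[1],3),np.uint8)
im[:A.shape[0],:A.shape[1]]=A;im[:B.shape[0],A.shape[1]:]=B
cv2.imwrite("pics/crop.png",im);print(im.shape)
```

```text
(329, 800, 3)
```

View pics/crop.png

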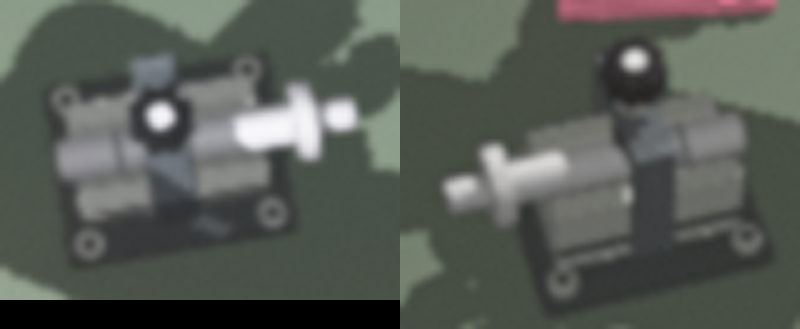

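The crop shows the grey V-block on the dark plate with the steel arbor. In the left half (top view) the tail end is at about (357,116), the knob at (160,117) and the four bolts are clear. In the right half (scene view) the tail end is at (445,192) and the knob at (634,72). This is the one meant.

Run:
```python
from h import *
import pickle
a=pickle.load(open("top.pkl","rb"));b=pickle.load(open("scene.pkl","rb"))
T=lambda x,y:((x+.5)/5-.5+215,(y+.5)/5-.5+155)
S=lambda x,y:((x-400+.5)/4.7-.5+215,(y+.5)/4.7-.5+160)
def tri(p,q):
    o1,d1=ray(a,*p);o2,d2=ray(b,*q)
    s=np.linalg.lstsq(np.c_[d1,-d2],o2-o1,rcond=None)[0]
    x,y=o1+d1*s[0],o2+d2*s[1];return (x+y)/2,np.linalg.norm(x-y)
bt=[onz(a,*T(*p),18) for p in[(65,100),(247,69),(273,212),(90,244)]]
bt=np.array(bt);print("bolts",bt.round(1),"ctr",bt.mean(0))
d=(bt[0]+bt[3]-bt[1]-bt[2]);print("yaw bolts",np.arctan2(d[1],d[0]), np.linalg.norm(d)/2)
print("scene bolts",[onz(b,*S(*p),18).round(1) for p in[(563,282),(747,238)]])
e1=onz(a,*T(357,116),68);e2=onz(a,*T(57,160),68);d=e2-e1
print("arbor",e1,e2,np.linalg.norm(d),np.arctan2(d[1],d[0]))
print("tail tri",tri(T(355,116),S(447,192)))
# knob black blob
def blob(c,u0,u1,v0,v1):
    f=c["frame"][v0:v1,u0:u1].astype(int).max(2); m=(f<45).astype(np.uint8)
    m=cv2.morphologyEx(m,cv2.MORPH_CLOSE,np.ones((3,3)))
    n,l,s,ce=cv2.connectedComponentsWithStats(m);k=1+np.argmax(s[1:,4]);print(s[k])
    x,y,w,h=s[k][:4];return (u0+x+(w-1)/2,v0+y+(h-1)/2)
p=blob(a,238,256,170,188);q=blob(b,252,276,164,185);print(p,q,tri(p,q))
print("knob by eye",tri(T(160,119),S(633,73)),onz(a,*T(160,119),155),onz(b,*S(633,73),149))
```

```text
bolts [[603.3 121.2  18. ]
 [623.8   1.8  18. ]
 [529.  -14.8  18. ]
 [508.3 103.7  18. ]] ctr [566.08225237  52.97071448  18.        ]
yaw bolts 1.7424991524052063 120.70123615935853
scene bolts [array([623.6,   1.5,  18. ]), array([603.2, 120.3,  18. ])]
arbor [582.80518105 -66.84163617  68.        ] [555.11315707 121.28409382  68.        ] 190.15293444369848 1.716946335365963
tail tri (array([582.85890238, -65.40161803,  67.77497728]), np.float64(0.39860663256062157))Traceback (most recent call last):
  File "<stdin>", line 23, in <module>
  File "<stdin>", line 21, in blob
    return _wrapfunc(a, 'argmax', axis=axis, out=out, **kwds)
    return bound(*args, **kwds)
ValueError: attempt to get argmax of an empty sequence
```

Call:
drive_tool --moves '[{"offset": [0.017, -0.031, 0], "turn": -0.1}, {"offset": [0.034, -0.062, 0], "turn": -0.2}, {"offset": [0.051, -0.093, 0], "turn": -0.3}, {"offset": [0.068, -0.123, 0], "turn": -0.4}, {"offset": [0.085, -0.154, 0], "turn": -0.5}, {"offset": [0.103, -0.185, 0], "turn": -0.6}, {"offset": [0.12, -0.215, 0], "turn": -0.7}, {"offset": [0.137, -0.246, 0], "turn": -0.8}, {"offset": [0.154, -0.277, 0], "turn": -0.9}, {"offset": [0.171, -0.307, 0], "turn": -0.96}]' --jaw 0.0 --grip_force 10

```text
t: 0.93
ee_pos: [418.1, 210.6, 257.5]
tcp_rot: [-2.034, -2.394, 0.0]
contact_force: [-0.1, 0.1, -0.7]
finger_gap: 23.5
grasp_force: 0.0
```

Call:
drive_tool --moves '[{"offset": [0.017, -0.031, 0], "turn": 0}, {"offset": [0.034, -0.062, 0], "turn": 0}, {"offset": [0.051, -0.093, 0], "turn": 0}, {"offset": [0.068, -0.123, 0], "turn": 0}, {"offset": [0.085, -0.154, 0], "turn": 0}, {"offset": [0.103, -0.185, 0], "turn": 0}, {"offset": [0.12, -0.215, 0], "turn": 0}, {"offset": [0.137, -0.246, 0], "turn": 0}, {"offset": [0.154, -0.277, 0], "turn": 0}, {"offset": [0.171, -0.308, 0], "turn": 0}]'

```text
t: 1.77
ee_pos: [589.2, -97.3, 257.2]
tcp_rot: [-2.028, -2.398, 0.0]
contact_force: [-0.2, -0.2, -0.4]
finger_gap: 0.3
grasp_force: 0.0
```

Run:
```python
from h import *
import pickle
T=lambda x,y:((x+.5)/5-.5+215,(y+.5)/5-.5+155)
S=lambda x,y:((x-400+.5)/4.7-.5+215,(y+.5)/4.7-.5+160)
a=pickle.load(open("top.pkl","rb"));b=pickle.load(open("scene.pkl","rb"))
print("knob",onz(a,*T(160,119),155),onz(b,*S(633,73),149))
s=r.get_state();print(s["t"],s["ee_pos"],R.from_rotvec(s["tcp_rot"]).as_matrix().round(3),s["joint_pos"],s["contact_force"])
c=cam("wrist");pickle.dump(c,open("w1.pkl","wb"));print(c["origin"],c["attitude"],c["mtx"])
cv2.imwrite("pics/w1.png",c["frame"][:,:,::-1])
```

```text
knob [564.82971801  53.50850574 155.        ] [568.0163804   51.39473958 149.        ]
1.7667 [589.19271297 -97.33107061 257.15515394] [[-0.166  0.986 -0.001]
 [ 0.986  0.166  0.   ]
 [ 0.    -0.001 -1.   ]] [-3.62299622e-01  2.30555930e-01  1.54921400e+00  4.25477446e-05
  1.36272785e+00 -5.29056523e-01] [-0.19104992 -0.18600098 -0.41282494]
[577.13688096 -29.93330159 383.22545537] [-0.26877433 -0.02165645  0.1649766 ] [[297.03538058   0.         254.16501816]
 [  0.         297.03538058 193.57823019]
 [  0.           0.           1.        ]]
```

View pics/w1.png

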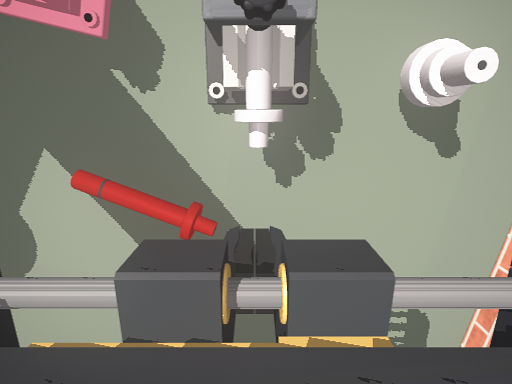

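The wrist view is clear: tail end at about (258,146), flange at (258,115), bolts at (216,90) and (300,90), all aligned with the fingers at column 254.

Run:
```python
from h import *
import pickle
c=pickle.load(open("w1.pkl","rb"))
p=onz(c,258,145,66);print("tail",p,"stem",onz(c,258.5,40,68+12))
b1,b2=onz(c,216,90,18),onz(c,300,90,18);print(b1,b2,(b1+b2)/2, np.arctan2(*(b2-b1)[1::-1]))
f=c["frame"].astype(int)
for v in(65,90,115,118,138,143): 
    m=np.where(f[v,225:295].min(1)>175)[0]+225; print(v,m.min() if len(m) else 0,m.max() if len(m) else 0)
```

```text
tail [586.5692474  -62.97552522  66.        ] stem [570.33343885  33.76528043  80.        ]
[529.08973344 -13.43067612  18.        ] [625.48565874   2.70411634  18.        ] [577.28769609  -5.36327989  18.        ] 0.16584307979957125
65 225 264
90 246 293
115 234 279
118 234 278
138 249 265
143 249 265
```

Call:
drive_tool --moves '[{"offset": [0.003, 0.0005, -0.03], "turn": 0}, {"offset": [0.003, 0.0005, -0.06], "turn": 0}, {"offset": [0.003, 0.0005, -0.09], "turn": 0}, {"offset": [0.003, 0.0005, -0.12], "turn": 0}, {"offset": [0.003, 0.0005, -0.15], "turn": 0}, {"offset": [0.003, 0.0005, -0.17], "turn": 0}, {"offset": [0.003, 0.0005, -0.18], "turn": 0}, {"offset": [0.002, 0.006, -0.183], "turn": 0}, {"offset": [0.001, 0.012, -0.183], "turn": 0}, {"offset": [0.0, 0.018, -0.183], "turn": 0}]'

```text
t: 2.65
ee_pos: [589.6, -77.2, 76.0]
tcp_rot: [2.028, 2.398, 0.001]
contact_force: [0.5, -0.5, 0.3]
finger_gap: 0.6
grasp_force: 0.0
```

Call:
drive_tool --moves '[{"offset": [-0.0002, 0.0015, 0], "turn": 0}, {"offset": [-0.0005, 0.003, 0], "turn": 0}, {"offset": [-0.0007, 0.0045, 0], "turn": 0}, {"offset": [-0.001, 0.006, 0], "turn": 0}, {"offset": [-0.0013, 0.0075, 0], "turn": 0}, {"offset": [-0.0015, 0.009, 0], "turn": 0}, {"offset": [-0.0018, 0.0105, 0], "turn": 0}, {"offset": [-0.002, 0.012, 0], "turn": 0}, {"offset": [-0.0023, 0.0135, 0], "turn": 0}, {"offset": [-0.0025, 0.015, 0], "turn": 0}]'

```text
t: 3.48
ee_pos: [586.4, -62.6, 74.7]
tcp_rot: [2.028, 2.399, -0.0]
contact_force: [1.2, -3.1, 2.0]
finger_gap: 0.3
grasp_force: 1.6
```

Call:
drive_tool --moves '[{"offset": [-0.0001, 0.0008, 0], "turn": 0}, {"offset": [-0.0003, 0.0016, 0], "turn": 0}, {"offset": [-0.0004, 0.0024, 0], "turn": 0}, {"offset": [-0.0005, 0.0032, 0], "turn": 0}, {"offset": [-0.0007, 0.004, 0], "turn": 0}, {"offset": [-0.0008, 0.0048, 0], "turn": 0}, {"offset": [-0.0009, 0.0056, 0], "turn": 0}, {"offset": [-0.0011, 0.0064, 0], "turn": 0}, {"offset": [-0.0012, 0.0072, 0], "turn": 0}, {"offset": [-0.0013, 0.008, 0], "turn": 0}]'

```text
t: 4.32
ee_pos: [585.0, -54.6, 74.7]
tcp_rot: [-2.028, -2.399, 0.0]
contact_force: [-0.2, -2.4, 1.2]
finger_gap: 0.3
grasp_force: 1.6
```

Call:
drive_tool --moves '[{"offset": [0, 0.0002, 0], "turn": 0}, {"offset": [-0.0001, 0.0004, 0], "turn": 0}, {"offset": [-0.0001, 0.0006, 0], "turn": 0}, {"offset": [-0.0001, 0.0008, 0], "turn": 0}, {"offset": [-0.0002, 0.001, 0], "turn": 0}, {"offset": [-0.0002, 0.0012, 0], "turn": 0}, {"offset": [-0.0002, 0.0014, 0], "turn": 0}, {"offset": [-0.0003, 0.0016, 0], "turn": 0}, {"offset": [-0.0003, 0.0018, 0], "turn": 0}, {"offset": [-0.0003, 0.002, 0], "turn": 0}]'

```text
t: 5.15
ee_pos: [584.9, -53.4, 74.7]
tcp_rot: [2.028, 2.398, -0.001]
contact_force: [0.6, -7.6, -0.2]
finger_gap: 0.5
grasp_force: 3.6
```

Call:
drive_tool --moves '[{"offset": [0, 0.0001, 0], "turn": 0}, {"offset": [0, 0.0002, 0], "turn": 0}, {"offset": [0, 0.0003, 0], "turn": 0}, {"offset": [-0.0001, 0.0004, 0], "turn": 0}, {"offset": [-0.0001, 0.0005, 0], "turn": 0}, {"offset": [-0.0001, 0.0006, 0], "turn": 0}, {"offset": [-0.0001, 0.0007, 0], "turn": 0}, {"offset": [-0.0001, 0.0008, 0], "turn": 0}, {"offset": [-0.0001, 0.0008, 0], "turn": 0}, {"offset": [-0.0001, 0.0008, 0], "turn": 0}]'

```text
t: 5.98
ee_pos: [584.9, -53.4, 74.8]
tcp_rot: [2.028, 2.397, -0.002]
contact_force: [1.4, -9.2, -1.1]
finger_gap: 0.7
grasp_force: 4.6
```

Call:
drive_tool --moves '[{"offset": [0.0005, -0.004, 0], "turn": 0}, {"offset": [0.002, -0.012, 0], "turn": 0}, {"offset": [0.004, -0.024, 0], "turn": 0}, {"offset": [0.005, -0.03, 0.02], "turn": 0}, {"offset": [0.005, -0.03, 0.06], "turn": 0}, {"offset": [0.005, -0.03, 0.1], "turn": 0}, {"offset": [0.005, -0.03, 0.14], "turn": 0}, {"offset": [0.005, -0.03, 0.17], "turn": 0}, {"offset": [0.005, -0.03, 0.182], "turn": 0}, {"offset": [0.005, -0.03, 0.182], "turn": 0}]' --jaw 0.07

```text
t: 6.82
ee_pos: [591.4, -82.8, 260.5]
tcp_rot: [2.025, 2.394, 0.004]
contact_force: [-0.7, -0.9, -0.1]
finger_gap: 65.0
grasp_force: 0.0
```

Run:
```python
from h import *
import pickle
c=cam("wrist");pickle.dump(c,open("w2.pkl","wb"))
cv2.imwrite("pics/w2.png",cv2.resize(c["frame"][0:200,160:360,::-1],None,fx=3,fy=3,interpolation=cv2.INTER_CUBIC))
s=r.get_state();print(s["ee_pos"],s["joint_pos"],s["contact_force"],s["torque"])
```

```text
[590.16403391 -82.36686601 257.43297105] [-3.37807716e-01  2.25568366e-01  1.55464820e+00  2.80093102e-04
  1.35927034e+00 -5.04685763e-01] [-0.08168564  0.17476894 -0.45258481] [-0.01141511  0.01104416 -0.06670807]
```

View pics/w2.png

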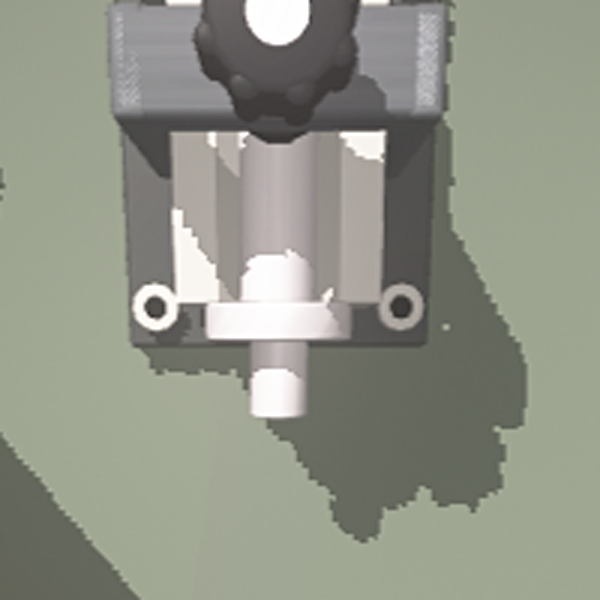

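The flange now sits flush against the end face (row ~303, level with the block's end). The knob is on the axis at column ~277, and nothing else has moved. Next I wind the wrist back and go above the knob.

Call:
drive_tool --moves '[{"offset": [-0.002, 0.014, 0], "turn": 0.12}, {"offset": [-0.005, 0.028, 0], "turn": 0.24}, {"offset": [-0.007, 0.042, 0], "turn": 0.36}, {"offset": [-0.009, 0.056, 0], "turn": 0.48}, {"offset": [-0.012, 0.07, 0], "turn": 0.6}, {"offset": [-0.014, 0.084, 0], "turn": 0.72}, {"offset": [-0.016, 0.098, 0], "turn": 0.84}, {"offset": [-0.019, 0.112, 0], "turn": 0.96}, {"offset": [-0.021, 0.126, 0], "turn": 1.08}, {"offset": [-0.023, 0.136, 0], "turn": 1.2}]'

```text
t: 7.7
ee_pos: [564.9, 55.3, 252.9]
tcp_rot: [-0.309, -3.12, -0.001]
contact_force: [0.1, 0.1, 0.4]
finger_gap: 70.1
grasp_force: 0.0
```

Call:
drive_tool --moves '[{"offset": [0, 0, 0], "turn": 0.12}, {"offset": [0, 0, 0], "turn": 0.24}, {"offset": [0, 0, 0], "turn": 0.36}, {"offset": [0, 0, 0], "turn": 0.48}, {"offset": [0, 0, 0], "turn": 0.6}, {"offset": [0, 0, 0], "turn": 0.72}, {"offset": [0, 0, 0], "turn": 0.84}, {"offset": [0, 0, 0], "turn": 0.96}, {"offset": [0, 0, 0], "turn": 1.08}, {"offset": [0, 0, 0], "turn": 1.2}]'

```text
t: 8.53
ee_pos: [565.1, 54.2, 252.8]
tcp_rot: [1.507, -2.751, -0.006]
contact_force: [-0.0, -0.7, -0.2]
finger_gap: 70.0
grasp_force: 0.0
```

Call:
drive_tool --moves '[{"offset": [0, 0, 0], "turn": 0.12}, {"offset": [0, 0, 0], "turn": 0.24}, {"offset": [0, 0, 0], "turn": 0.34}, {"offset": [0, 0, 0], "turn": 0.34}, {"offset": [0, 0, 0], "turn": 0.34}, {"offset": [0, 0, 0], "turn": 0.34}, {"offset": [0, 0, 0], "turn": 0.34}, {"offset": [0, 0, 0], "turn": 0.34}, {"offset": [0, 0, 0], "turn": 0.34}, {"offset": [0, 0, 0], "turn": 0.34}]'

```text
t: 9.37
ee_pos: [566.7, 54.1, 256.8]
tcp_rot: [-1.946, 2.466, -0.0]
contact_force: [0.9, -0.1, -0.1]
finger_gap: 70.0
grasp_force: 0.0
```

Run:
```python
from h import *
import pickle
s=r.get_state();print(s["ee_pos"],s["joint_pos"],s["contact_force"],s["torque"])
w=pickle.load(open("w2.pkl","rb"));print("knob via w2",onz(w,252.3,4,161))
c=cam("wrist");pickle.dump(c,open("w3.pkl","wb"))
P=[proj(c,[567,53.5,161]),proj(c,[567.2,53.6,125])]
print(P)
im=c["frame"][:,:,::-1].copy();cv2.circle(im,tuple(int(round(x)) for x in P[0]),2,(0,0,255),-1)
cv2.imwrite("pics/w3.png",im)
```

```text
[566.71593807  54.13890766 256.75862649] [-1.13188388e-01  1.68879275e-01  1.62277576e+00  4.40557758e-06
  1.34976418e+00 -3.01972663e+00] [ 0.94007808 -0.07933273 -0.10485007] [ 0.12427908  0.10650035 -0.00661168]
knob via w2 [567.24674482  52.45697579 161.        ]
[array([252.71019293, 201.87633675]), array([252.71846488, 190.26491192])]
```

View pics/w3.png

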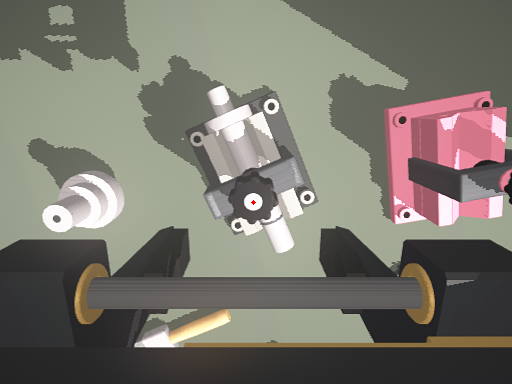

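The predicted knob point (253,202) falls exactly on the white cap centre, so I'm aligned. Descending and gripping.

Call:
drive_tool --moves '[{"offset": [0, -0.0003, -0.02], "turn": 0}, {"offset": [0, -0.0005, -0.04], "turn": 0}, {"offset": [0, -0.0005, -0.06], "turn": 0}, {"offset": [0, -0.0005, -0.08], "turn": 0}, {"offset": [0, -0.0005, -0.09], "turn": 0}, {"offset": [0, -0.0005, -0.097], "turn": 0}, {"offset": [0, -0.0005, -0.1], "turn": 0}, {"offset": [0, -0.0005, -0.1], "turn": 0}, {"offset": [0, -0.0005, -0.1], "turn": 0}, {"offset": [0, -0.0005, -0.1], "turn": 0}]'

```text
t: 10.25
ee_pos: [567.5, 53.6, 157.9]
tcp_rot: [-1.945, 2.465, -0.002]
contact_force: [-0.1, -0.1, 0.6]
finger_gap: 69.8
grasp_force: 0.0
```

Call:
drive_tool --moves '[{"offset": [0, 0, 0], "turn": 0}, {"offset": [0, 0, 0], "turn": 0}, {"offset": [0, 0, 0], "turn": 0}, {"offset": [0, 0, 0], "turn": 0}, {"offset": [0, 0, 0], "turn": 0}, {"offset": [0, 0, 0], "turn": 0}, {"offset": [0, 0, 0], "turn": 0}, {"offset": [0, 0, 0], "turn": 0}, {"offset": [0, 0, 0], "turn": 0}, {"offset": [0, 0, 0], "turn": 0}]' --jaw 0.03 --grip_force 55

```text
t: 11.08
ee_pos: [567.5, 53.4, 157.0]
tcp_rot: [-1.945, 2.465, -0.002]
contact_force: [5.0, -0.9, -3.3]
finger_gap: 38.0
grasp_force: 55.0
```

```bash
cat > s.py <<'E'
from h import *
import json
s=r.get_state();M=R.from_rotvec(s["tcp_rot"]).as_matrix();y=np.arctan2(M[1,1],M[0,1])
print("yaw %.4f tau %s F %s p %s gap %.1f gf %.1f j6 %.3f"%(y,s["torque"].round(4),s["contact_force"].round(1),s["ee_pos"].round(1),s["finger_gap"],s["grasp_force"],s["joint_pos"][5]), s["t"])
E
python3 s.py
```

```text
yaw 2.9069 tau [ 0.0218 -0.6951 -0.0077] F [ 5.  -0.9 -3.3] p [567.5  53.4 157. ] gap 38.0 gf 55.0 j6 -3.021 11.0833
```

Call:
drive_tool --moves '[{"offset": [0, 0, 0], "turn": -0.025}, {"offset": [0, 0, -0.0001], "turn": -0.05}, {"offset": [0, 0, -0.0001], "turn": -0.075}, {"offset": [0, 0, -0.0001], "turn": -0.1}, {"offset": [0, 0, -0.0002], "turn": -0.125}, {"offset": [0, 0, -0.0002], "turn": -0.15}, {"offset": [0, 0, -0.0002], "turn": -0.175}, {"offset": [0, 0, -0.0003], "turn": -0.2}, {"offset": [0, 0, -0.0003], "turn": -0.225}, {"offset": [0, 0, -0.0003], "turn": -0.25}]'

```text
t: 11.92
ee_pos: [567.5, 53.4, 156.7]
tcp_rot: [-1.622, 2.689, -0.002]
contact_force: [5.5, -0.4, -2.6]
finger_gap: 38.0
grasp_force: 55.0
```

```bash
python3 s.py
```

```text
yaw 2.6563 tau [-0.0059 -0.6553  0.3127] F [ 5.5 -0.4 -2.6] p [567.5  53.4 156.7] gap 38.0 gf 55.0 j6 -2.770 11.9167
```

Call:
drive_tool --moves '[{"offset": [0, 0, 0], "turn": -0.025}, {"offset": [0, 0, -0.0001], "turn": -0.05}, {"offset": [0, 0, -0.0001], "turn": -0.075}, {"offset": [0, 0, -0.0001], "turn": -0.1}, {"offset": [0, 0, -0.0002], "turn": -0.125}, {"offset": [0, 0, -0.0002], "turn": -0.15}, {"offset": [0, 0, -0.0002], "turn": -0.175}, {"offset": [0, 0, -0.0003], "turn": -0.2}, {"offset": [0, 0, -0.0003], "turn": -0.225}, {"offset": [0, 0, -0.0003], "turn": -0.25}]'

```text
t: 12.75
ee_pos: [567.5, 53.5, 156.3]
tcp_rot: [-1.274, 2.87, -0.002]
contact_force: [5.0, -0.9, -2.5]
finger_gap: 38.0
grasp_force: 55.0
```

```bash
python3 s.py
```

```text
yaw 2.4063 tau [ 0.0204 -0.7101  0.3543] F [ 5.  -0.9 -2.5] p [567.5  53.5 156.3] gap 38.0 gf 55.0 j6 -2.520 12.75
```

Call:
drive_tool --moves '[{"offset": [0, 0, 0], "turn": -0.025}, {"offset": [0, 0, -0.0001], "turn": -0.05}, {"offset": [0, 0, -0.0001], "turn": -0.075}, {"offset": [0, 0, -0.0001], "turn": -0.1}, {"offset": [0, 0, -0.0002], "turn": -0.125}, {"offset": [0, 0, -0.0002], "turn": -0.15}, {"offset": [0, 0, -0.0002], "turn": -0.175}, {"offset": [0, 0, -0.0003], "turn": -0.2}, {"offset": [0, 0, -0.0003], "turn": -0.225}, {"offset": [0, 0, -0.0003], "turn": -0.25}]'

```text
t: 13.58
ee_pos: [567.5, 53.5, 156.0]
tcp_rot: [-0.906, 3.006, -0.001]
contact_force: [5.7, -1.1, -3.1]
finger_gap: 37.9
grasp_force: 55.0
```

```bash
python3 s.py
```

```text
yaw 2.1563 tau [ 0.0788 -0.706   0.2707] F [ 5.7 -1.1 -3.1] p [567.5  53.5 156. ] gap 37.9 gf 55.0 j6 -2.270 13.5833
```

Call:
drive_tool --moves '[{"offset": [0, 0, 0], "turn": -0.025}, {"offset": [0, 0, -0.0001], "turn": -0.05}, {"offset": [0, 0, -0.0001], "turn": -0.075}, {"offset": [0, 0, -0.0001], "turn": -0.1}, {"offset": [0, 0, -0.0002], "turn": -0.125}, {"offset": [0, 0, -0.0002], "turn": -0.15}, {"offset": [0, 0, -0.0002], "turn": -0.175}, {"offset": [0, 0, -0.0003], "turn": -0.2}, {"offset": [0, 0, -0.0003], "turn": -0.225}, {"offset": [0, 0, -0.0003], "turn": -0.25}]'

```text
t: 14.42
ee_pos: [567.5, 53.5, 155.7]
tcp_rot: [-0.524, 3.096, -0.001]
contact_force: [5.5, -1.2, -3.0]
finger_gap: 38.2
grasp_force: 55.0
```

```bash
python3 s.py
```

```text
yaw 1.9063 tau [ 0.0254 -0.7442  0.3336] F [ 5.5 -1.2 -3. ] p [567.5  53.5 155.7] gap 38.2 gf 55.0 j6 -2.020 14.4167
```

```bash
cat > s.py <<'E'
from h import *
T=[];J=[]
for i in range(8):
    if i: eyes.read_camera("wrist")
    s=r.get_state();T.append(s["torque"][2]);J.append(s["joint_torque"][5])
M=R.from_rotvec(s["tcp_rot"]).as_matrix();y=np.arctan2(M[1,1],M[0,1])
print("yaw %.4f tau %.4f tau0 %.4f sd %.4f | j6tau"%(y,np.mean(T),T[0],np.std(T)),np.round(J,4),"gap %.1f"%s["finger_gap"],s["contact_force"].round(1), s["t"])
E
python3 s.py
```

```text
yaw 1.9072 tau 0.2006 tau0 0.3336 sd 0.0659 | j6tau [-0.0929  0.1818  0.4562  0.2522  0.1877  0.1739  0.1715  0.1712] gap 37.6 [ 5.1 -0.2 -2.7] 14.7667
```

Call:
drive_tool --moves '[{"offset": [0, 0, 0], "turn": -0.025}, {"offset": [0, 0, -0.0001], "turn": -0.05}, {"offset": [0, 0, -0.0001], "turn": -0.075}, {"offset": [0, 0, -0.0001], "turn": -0.1}, {"offset": [0, 0, -0.0002], "turn": -0.125}, {"offset": [0, 0, -0.0002], "turn": -0.15}, {"offset": [0, 0, -0.0002], "turn": -0.175}, {"offset": [0, 0, -0.0003], "turn": -0.2}, {"offset": [0, 0, -0.0003], "turn": -0.225}, {"offset": [0, 0, -0.0003], "turn": -0.25}]'

```text
t: 15.6
ee_pos: [567.5, 53.5, 155.4]
tcp_rot: [-0.134, 3.137, -0.001]
contact_force: [5.1, -0.3, -2.9]
finger_gap: 37.9
grasp_force: 55.0
```

```bash
python3 s.py
```

```text
yaw 1.6572 tau 0.2083 tau0 0.2931 sd 0.0370 | j6tau [-0.0925  0.1823  0.4586  0.2546  0.1899  0.1761  0.1737  0.1734] gap 37.6 [ 4.9 -0.5 -3. ] 15.95
```

Call:
drive_tool --moves '[{"offset": [0, 0, 0], "turn": -0.025}, {"offset": [0, 0, -0.0001], "turn": -0.05}, {"offset": [0, 0, -0.0001], "turn": -0.075}, {"offset": [0, 0, -0.0001], "turn": -0.1}, {"offset": [0, 0, -0.0002], "turn": -0.125}, {"offset": [0, 0, -0.0002], "turn": -0.15}, {"offset": [0, 0, -0.0002], "turn": -0.175}, {"offset": [0, 0, -0.0003], "turn": -0.2}, {"offset": [0, 0, -0.0003], "turn": -0.225}, {"offset": [0, 0, -0.0003], "turn": -0.25}]'

```text
t: 16.78
ee_pos: [567.5, 53.6, 155.1]
tcp_rot: [0.258, 3.129, -0.0]
contact_force: [5.8, 0.3, -3.0]
finger_gap: 37.6
grasp_force: 55.0
```

```bash
python3 s.py
```

```text
yaw 1.4071 tau 0.2110 tau0 0.3132 sd 0.0412 | j6tau [-0.0932  0.1827  0.4591  0.2551  0.1904  0.1767  0.1743  0.174 ] gap 38.2 [ 5.8 -0.4 -3.9] 17.1333
```

Call:
drive_tool --moves '[{"offset": [0, 0, 0], "turn": -0.025}, {"offset": [0, 0, -0.0001], "turn": -0.05}, {"offset": [0, 0, -0.0001], "turn": -0.075}, {"offset": [0, 0, -0.0001], "turn": -0.1}, {"offset": [0, 0, -0.0002], "turn": -0.125}, {"offset": [0, 0, -0.0002], "turn": -0.15}, {"offset": [0, 0, -0.0002], "turn": -0.175}, {"offset": [0, 0, -0.0003], "turn": -0.2}, {"offset": [0, 0, -0.0003], "turn": -0.225}, {"offset": [0, 0, -0.0003], "turn": -0.25}]'

```text
t: 17.97
ee_pos: [567.5, 53.6, 154.7]
tcp_rot: [0.646, 3.072, 0.0]
contact_force: [5.4, -0.1, -3.0]
finger_gap: 37.7
grasp_force: 55.0
```

```bash
python3 s.py
```

```text
yaw 1.1571 tau 0.2021 tau0 0.3173 sd 0.0458 | j6tau [-0.0916  0.1834  0.4597  0.2557  0.1909  0.1772  0.1748  0.1745] gap 37.7 [ 4.2 -0.4 -3.6] 18.3167
```

Call:
drive_tool --moves '[{"offset": [0, 0, 0], "turn": -0.025}, {"offset": [0, 0, -0.0001], "turn": -0.05}, {"offset": [0, 0, -0.0001], "turn": -0.075}, {"offset": [0, 0, -0.0001], "turn": -0.1}, {"offset": [0, 0, -0.0002], "turn": -0.125}, {"offset": [0, 0, -0.0002], "turn": -0.15}, {"offset": [0, 0, -0.0002], "turn": -0.175}, {"offset": [0, 0, -0.0003], "turn": -0.2}, {"offset": [0, 0, -0.0003], "turn": -0.225}, {"offset": [0, 0, -0.0003], "turn": -0.25}]'

```text
t: 19.15
ee_pos: [567.5, 53.6, 154.5]
tcp_rot: [1.024, 2.968, 0.001]
contact_force: [6.1, -0.2, -4.5]
finger_gap: 38.0
grasp_force: 55.0
```

```bash
python3 s.py
```

```text
yaw 0.9071 tau 0.2156 tau0 0.3102 sd 0.0534 | j6tau [-0.0911  0.1841  0.4603  0.2561  0.1915  0.1777  0.1754  0.175 ] gap 37.8 [ 6.5  0.2 -3.5] 19.5
```

Call:
drive_tool --moves '[{"offset": [0, 0, 0], "turn": -0.025}, {"offset": [0, 0, -0.0001], "turn": -0.05}, {"offset": [0, 0, -0.0001], "turn": -0.075}, {"offset": [0, 0, -0.0001], "turn": -0.1}, {"offset": [0, 0, -0.0002], "turn": -0.125}, {"offset": [0, 0, -0.0002], "turn": -0.15}, {"offset": [0, 0, -0.0002], "turn": -0.175}, {"offset": [0, 0, -0.0003], "turn": -0.2}, {"offset": [0, 0, -0.0003], "turn": -0.225}, {"offset": [0, 0, -0.0003], "turn": -0.25}]'

```text
t: 20.33
ee_pos: [567.5, 53.6, 154.1]
tcp_rot: [1.386, 2.817, 0.001]
contact_force: [6.8, -0.4, -2.9]
finger_gap: 37.9
grasp_force: 55.0
```

```bash
python3 s.py
```

```text
yaw 0.6571 tau 0.2002 tau0 0.3506 sd 0.0606 | j6tau [-0.0907  0.1844  0.4608  0.2567  0.192   0.1783  0.1759  0.1755] gap 37.9 [ 5.6  1.  -3.6] 20.6833
```

Call:
drive_tool --moves '[{"offset": [0, 0, 0], "turn": -0.025}, {"offset": [0, 0, -0.0001], "turn": -0.05}, {"offset": [0, 0, -0.0001], "turn": -0.075}, {"offset": [0, 0, -0.0001], "turn": -0.1}, {"offset": [0, 0, -0.0002], "turn": -0.125}, {"offset": [0, 0, -0.0002], "turn": -0.15}, {"offset": [0, 0, -0.0002], "turn": -0.175}, {"offset": [0, 0, -0.0003], "turn": -0.2}, {"offset": [0, 0, -0.0003], "turn": -0.225}, {"offset": [0, 0, -0.0003], "turn": -0.25}]'

```text
t: 21.52
ee_pos: [567.6, 53.6, 153.8]
tcp_rot: [1.727, 2.622, 0.002]
contact_force: [6.2, 0.4, -3.5]
finger_gap: 38.0
grasp_force: 55.0
```

```bash
python3 s.py
```

```text
yaw 0.4071 tau 0.1929 tau0 0.2796 sd 0.0428 | j6tau [-0.0902  0.1847  0.4614  0.2572  0.1926  0.1788  0.1764  0.1762] gap 37.6 [ 5.6 -0.7 -3.4] 21.8667
```

Call:
drive_tool --moves '[{"offset": [0, 0, 0], "turn": -0.025}, {"offset": [0, 0, -0.0001], "turn": -0.05}, {"offset": [0, 0, -0.0001], "turn": -0.075}, {"offset": [0, 0, -0.0001], "turn": -0.1}, {"offset": [0, 0, -0.0002], "turn": -0.125}, {"offset": [0, 0, -0.0002], "turn": -0.15}, {"offset": [0, 0, -0.0002], "turn": -0.175}, {"offset": [0, 0, -0.0003], "turn": -0.2}, {"offset": [0, 0, -0.0003], "turn": -0.225}, {"offset": [0, 0, -0.0003], "turn": -0.25}]'

```text
t: 22.7
ee_pos: [567.6, 53.6, 153.5]
tcp_rot: [2.04, 2.387, 0.002]
contact_force: [6.1, -0.3, -4.7]
finger_gap: 37.9
grasp_force: 55.0
```

```bash
python3 s.py
```

```text
yaw 0.1571 tau 0.2040 tau0 0.3167 sd 0.0549 | j6tau [-0.0899  0.185   0.4618  0.2577  0.193   0.1793  0.1768  0.1766] gap 37.8 [ 6.2 -0.5 -3.8] 23.05
```

Call:
drive_tool --moves '[{"offset": [0, 0, 0], "turn": -0.025}, {"offset": [0, 0, -0.0001], "turn": -0.05}, {"offset": [0, 0, -0.0001], "turn": -0.075}, {"offset": [0, 0, -0.0001], "turn": -0.1}, {"offset": [0, 0, -0.0002], "turn": -0.125}, {"offset": [0, 0, -0.0002], "turn": -0.15}, {"offset": [0, 0, -0.0002], "turn": -0.175}, {"offset": [0, 0, -0.0003], "turn": -0.2}, {"offset": [0, 0, -0.0003], "turn": -0.225}, {"offset": [0, 0, -0.0003], "turn": -0.25}]'

```text
t: 23.88
ee_pos: [567.6, 53.6, 153.2]
tcp_rot: [2.322, 2.114, 0.002]
contact_force: [6.9, 0.5, -4.4]
finger_gap: 37.9
grasp_force: 55.0
```

```bash
python3 s.py
```

```text
yaw -0.0929 tau 0.2001 tau0 0.3323 sd 0.0610 | j6tau [-0.0897  0.1854  0.4621  0.258   0.1933  0.1795  0.1771  0.1768] gap 37.5 [ 6.3 -0.  -5. ] 24.2333
```

Call:
drive_tool --moves '[{"offset": [0, 0, 0], "turn": -0.025}, {"offset": [0, 0, -0.0001], "turn": -0.05}, {"offset": [0, 0, -0.0001], "turn": -0.075}, {"offset": [0, 0, -0.0001], "turn": -0.1}, {"offset": [0, 0, -0.0002], "turn": -0.125}, {"offset": [0, 0, -0.0002], "turn": -0.15}, {"offset": [0, 0, -0.0002], "turn": -0.175}, {"offset": [0, 0, -0.0003], "turn": -0.2}, {"offset": [0, 0, -0.0003], "turn": -0.225}, {"offset": [0, 0, -0.0003], "turn": -0.25}]'

```text
t: 25.07
ee_pos: [567.6, 53.6, 152.8]
tcp_rot: [2.568, 1.808, 0.003]
contact_force: [6.9, 0.1, -3.9]
finger_gap: 37.6
grasp_force: 55.0
```

```bash
python3 s.py
```

```text
yaw -0.3429 tau 0.2228 tau0 0.3101 sd 0.0472 | j6tau [-0.0896  0.1854  0.4623  0.2582  0.1935  0.1798  0.1774  0.1771] gap 37.6 [ 6.8 -0.  -4.9] 25.4167
```

Call:
drive_tool --moves '[{"offset": [0, 0, 0], "turn": -0.025}, {"offset": [0, 0, -0.0001], "turn": -0.05}, {"offset": [0, 0, -0.0001], "turn": -0.075}, {"offset": [0, 0, -0.0001], "turn": -0.1}, {"offset": [0, 0, -0.0002], "turn": -0.125}, {"offset": [0, 0, -0.0002], "turn": -0.15}, {"offset": [0, 0, -0.0002], "turn": -0.175}, {"offset": [0, 0, -0.0003], "turn": -0.2}, {"offset": [0, 0, -0.0003], "turn": -0.225}, {"offset": [0, 0, -0.0003], "turn": -0.25}]'

```text
t: 26.25
ee_pos: [567.6, 53.5, 152.5]
tcp_rot: [2.773, 1.474, 0.003]
contact_force: [6.3, 0.0, -4.7]
finger_gap: 37.8
grasp_force: 55.0
```

```bash
python3 s.py
```

```text
yaw -0.5929 tau 0.2119 tau0 0.3581 sd 0.0653 | j6tau [-0.0894  0.1854  0.4623  0.2583  0.1935  0.1798  0.1774  0.1771] gap 37.8 [ 7.2 -0.4 -4. ] 26.6
```

Call:
drive_tool --moves '[{"offset": [0, 0, 0], "turn": -0.025}, {"offset": [0, 0, -0.0001], "turn": -0.05}, {"offset": [0, 0, -0.0001], "turn": -0.075}, {"offset": [0, 0, -0.0001], "turn": -0.1}, {"offset": [0, 0, -0.0002], "turn": -0.125}, {"offset": [0, 0, -0.0002], "turn": -0.15}, {"offset": [0, 0, -0.0002], "turn": -0.175}, {"offset": [0, 0, -0.0003], "turn": -0.2}, {"offset": [0, 0, -0.0003], "turn": -0.225}, {"offset": [0, 0, -0.0003], "turn": -0.25}]'

```text
t: 27.43
ee_pos: [567.7, 53.5, 152.2]
tcp_rot: [2.935, 1.117, 0.003]
contact_force: [6.6, -0.1, -5.6]
finger_gap: 37.9
grasp_force: 55.0
```

```bash
python3 s.py
```

```text
yaw -0.8429 tau 0.2082 tau0 0.3131 sd 0.0521 | j6tau [-0.0895  0.1856  0.4623  0.2582  0.1935  0.1797  0.1773  0.177 ] gap 38.0 [ 7.3 -0.6 -3.9] 27.7833
```

Call:
drive_tool --moves '[{"offset": [0, 0, 0], "turn": -0.025}, {"offset": [0, 0, -0.0001], "turn": -0.05}, {"offset": [0, 0, -0.0001], "turn": -0.075}, {"offset": [0, 0, -0.0001], "turn": -0.1}, {"offset": [0, 0, -0.0002], "turn": -0.125}, {"offset": [0, 0, -0.0002], "turn": -0.15}, {"offset": [0, 0, -0.0002], "turn": -0.175}, {"offset": [0, 0, -0.0003], "turn": -0.2}, {"offset": [0, 0, -0.0003], "turn": -0.225}, {"offset": [0, 0, -0.0003], "turn": -0.25}]'

```text
t: 28.62
ee_pos: [567.6, 53.5, 151.9]
tcp_rot: [3.052, 0.742, 0.003]
contact_force: [6.8, -0.5, -4.6]
finger_gap: 37.7
grasp_force: 55.0
```

```bash
python3 s.py
```

```text
yaw -1.0929 tau 0.2039 tau0 0.2870 sd 0.0424 | j6tau [-0.0895  0.1856  0.4622  0.2581  0.1934  0.1796  0.1772  0.1769] gap 37.5 [ 7.   0.2 -4.5] 28.9667
```

Run:
```python
from h import *
c=cam("wrist")
cv2.imwrite("pics/w4.png",c["frame"][:,:,::-1])
```

```text
(no output)
```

View pics/w4.png

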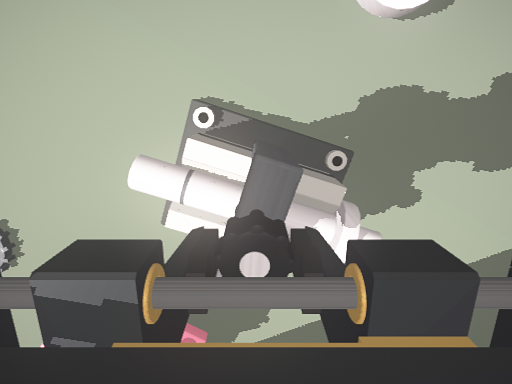

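Call:
drive_tool --moves '[{"offset": [0, 0, 0], "turn": -0.025}, {"offset": [0, 0, -0.0001], "turn": -0.05}, {"offset": [0, 0, -0.0001], "turn": -0.075}, {"offset": [0, 0, -0.0001], "turn": -0.1}, {"offset": [0, 0, -0.0002], "turn": -0.125}, {"offset": [0, 0, -0.0002], "turn": -0.15}, {"offset": [0, 0, -0.0002], "turn": -0.175}, {"offset": [0, 0, -0.0003], "turn": -0.2}, {"offset": [0, 0, -0.0003], "turn": -0.225}, {"offset": [0, 0, -0.0003], "turn": -0.25}]'

```text
t: 29.85
ee_pos: [567.6, 53.5, 151.6]
tcp_rot: [3.121, 0.356, 0.004]
contact_force: [7.3, -0.5, -4.8]
finger_gap: 37.5
grasp_force: 55.0
```

```bash
python3 s.py
```

```text
yaw -1.3429 tau 0.2111 tau0 0.2575 sd 0.0330 | j6tau [-0.0894  0.1856  0.462   0.2579  0.1932  0.1794  0.177   0.1767] gap 37.9 [ 6.9 -0.6 -4.9] 30.2
```

Call:
drive_tool --moves '[{"offset": [0, 0, 0], "turn": -0.025}, {"offset": [0, 0, -0.0001], "turn": -0.05}, {"offset": [0, 0, -0.0001], "turn": -0.075}, {"offset": [0, 0, -0.0001], "turn": -0.1}, {"offset": [0, 0, -0.0002], "turn": -0.125}, {"offset": [0, 0, -0.0002], "turn": -0.15}, {"offset": [0, 0, -0.0002], "turn": -0.175}, {"offset": [0, 0, -0.0003], "turn": -0.2}, {"offset": [0, 0, -0.0003], "turn": -0.225}, {"offset": [0, 0, -0.0003], "turn": -0.25}]'

```text
t: 31.03
ee_pos: [567.7, 53.5, 151.3]
tcp_rot: [3.141, -0.036, 0.004]
contact_force: [7.0, 0.1, -4.9]
finger_gap: 37.7
grasp_force: 55.0
```

```bash
python3 s.py
```

```text
yaw -1.5929 tau 0.1917 tau0 0.2828 sd 0.0589 | j6tau [-0.0742  0.1973  0.4651  0.2611  0.1969  0.1833  0.181   0.1807] gap 37.8 [ 7.3 -0.4 -5.1] 31.3833
```

The knob is held by both pads with no sign of slip, and the torque just began to rise at yaw -1.59. I'll take more points for a fit.

Call:
drive_tool --moves '[{"offset": [0, 0, 0], "turn": -0.025}, {"offset": [0, 0, -0.0001], "turn": -0.05}, {"offset": [0, 0, -0.0001], "turn": -0.075}, {"offset": [0, 0, -0.0001], "turn": -0.1}, {"offset": [0, 0, -0.0002], "turn": -0.125}, {"offset": [0, 0, -0.0002], "turn": -0.15}, {"offset": [0, 0, -0.0002], "turn": -0.175}, {"offset": [0, 0, -0.0003], "turn": -0.2}, {"offset": [0, 0, -0.0003], "turn": -0.225}, {"offset": [0, 0, -0.0003], "turn": -0.25}]'

```text
t: 32.22
ee_pos: [567.6, 53.4, 151.0]
tcp_rot: [3.112, -0.428, 0.004]
contact_force: [6.7, 0.3, -5.8]
finger_gap: 37.9
grasp_force: 55.0
```

```bash
python3 s.py
```

```text
yaw -1.8428 tau 0.2328 tau0 0.3816 sd 0.0669 | j6tau [-0.0536  0.2171  0.4833  0.2796  0.2155  0.202   0.1996  0.1994] gap 37.9 [ 7.2 -1.1 -4.8] 32.5667
```

Call:
drive_tool --moves '[{"offset": [0, 0, 0], "turn": -0.025}, {"offset": [0, 0, -0.0001], "turn": -0.05}, {"offset": [0, 0, -0.0001], "turn": -0.075}, {"offset": [0, 0, -0.0001], "turn": -0.1}, {"offset": [0, 0, -0.0002], "turn": -0.125}, {"offset": [0, 0, -0.0002], "turn": -0.15}, {"offset": [0, 0, -0.0002], "turn": -0.175}, {"offset": [0, 0, -0.0003], "turn": -0.2}, {"offset": [0, 0, -0.0003], "turn": -0.225}, {"offset": [0, 0, -0.0003], "turn": -0.25}]'

```text
t: 33.4
ee_pos: [567.6, 53.4, 150.6]
tcp_rot: [-3.035, 0.812, -0.004]
contact_force: [7.2, 0.1, -4.7]
finger_gap: 37.9
grasp_force: 55.0
```

```bash
python3 s.py
```

```text
yaw -2.0928 tau 0.2273 tau0 0.3942 sd 0.0714 | j6tau [-0.0317  0.2388  0.5041  0.3007  0.2368  0.2233  0.2209  0.2206] gap 38.0 [ 6.8  0.3 -6.1] 33.75
```

Call:
drive_tool --moves '[{"offset": [0, 0, 0], "turn": -0.025}, {"offset": [0, 0, -0.0001], "turn": -0.05}, {"offset": [0, 0, -0.0001], "turn": -0.075}, {"offset": [0, 0, -0.0001], "turn": -0.1}, {"offset": [0, 0, -0.0002], "turn": -0.125}, {"offset": [0, 0, -0.0002], "turn": -0.15}, {"offset": [0, 0, -0.0002], "turn": -0.175}, {"offset": [0, 0, -0.0003], "turn": -0.2}, {"offset": [0, 0, -0.0003], "turn": -0.225}, {"offset": [0, 0, -0.0003], "turn": -0.25}]'

```text
t: 34.58
ee_pos: [567.6, 53.4, 150.3]
tcp_rot: [-2.91, 1.184, -0.003]
contact_force: [7.1, -1.0, -5.8]
finger_gap: 37.8
grasp_force: 55.0
```

```bash
python3 s.py
```

```text
yaw -2.3427 tau 0.2694 tau0 0.4141 sd 0.0718 | j6tau [-0.0088  0.2609  0.5257  0.3226  0.2588  0.2453  0.243   0.2427] gap 37.7 [ 6.5 -0.6 -5.4] 34.9333
```

Call:
drive_tool --moves '[{"offset": [0, 0, 0], "turn": -0.025}, {"offset": [0, 0, -0.0001], "turn": -0.05}, {"offset": [0, 0, -0.0001], "turn": -0.075}, {"offset": [0, 0, -0.0001], "turn": -0.1}, {"offset": [0, 0, -0.0002], "turn": -0.125}, {"offset": [0, 0, -0.0002], "turn": -0.15}, {"offset": [0, 0, -0.0002], "turn": -0.175}, {"offset": [0, 0, -0.0003], "turn": -0.2}, {"offset": [0, 0, -0.0003], "turn": -0.225}, {"offset": [0, 0, -0.0003], "turn": -0.25}]'

```text
t: 35.77
ee_pos: [567.6, 53.4, 150.0]
tcp_rot: [-2.739, 1.537, -0.003]
contact_force: [6.9, -0.7, -5.6]
finger_gap: 38.1
grasp_force: 55.0
```

```bash
python3 s.py
```

```text
yaw -2.5928 tau 0.3028 tau0 0.3982 sd 0.0562 | j6tau [0.0142 0.2839 0.5479 0.3451 0.2815 0.268  0.2656 0.2654] gap 38.1 [ 7.3 -0.6 -5. ] 36.1167
```

Call:
drive_tool --moves '[{"offset": [0, 0, 0], "turn": -0.025}, {"offset": [0, 0, -0.0001], "turn": -0.05}, {"offset": [0, 0, -0.0001], "turn": -0.075}, {"offset": [0, 0, -0.0001], "turn": -0.1}, {"offset": [0, 0, -0.0002], "turn": -0.125}, {"offset": [0, 0, -0.0002], "turn": -0.15}, {"offset": [0, 0, -0.0002], "turn": -0.175}, {"offset": [0, 0, -0.0003], "turn": -0.2}, {"offset": [0, 0, -0.0003], "turn": -0.225}, {"offset": [0, 0, -0.0003], "turn": -0.25}]'

```text
t: 36.95
ee_pos: [567.5, 53.4, 149.7]
tcp_rot: [-2.526, 1.867, -0.003]
contact_force: [7.4, -0.5, -4.7]
finger_gap: 37.8
grasp_force: 55.0
```

```bash
python3 s.py; python3 -c "
from h import *
print(r.get_state()['joint_pos'])"
```

```text
yaw -2.8427 tau 0.3281 tau0 0.4635 sd 0.0587 | j6tau [0.0376 0.307  0.5704 0.3677 0.3042 0.2908 0.2885 0.2881] gap 37.7 [ 7.4 -1.6 -5.2] 37.3
[-1.14215360e-01  2.88265017e-01  1.71057881e+00 -1.63723998e-04
  1.14064665e+00  2.72853352e+00]
```

Call:
drive_tool --moves '[{"offset": [0, 0, 0], "turn": -0.03}, {"offset": [0, 0, -0.0001], "turn": -0.06}, {"offset": [0, 0, -0.0001], "turn": -0.09}, {"offset": [0, 0, -0.0001], "turn": -0.12}, {"offset": [0, 0, -0.0002], "turn": -0.15}, {"offset": [0, 0, -0.0002], "turn": -0.18}, {"offset": [0, 0, -0.0003], "turn": -0.21}, {"offset": [0, 0, -0.0003], "turn": -0.235}, {"offset": [0, 0, -0.0003], "turn": -0.235}, {"offset": [0, 0, -0.0003], "turn": -0.235}]'

```text
t: 38.13
ee_pos: [567.6, 53.4, 149.4]
tcp_rot: [-2.291, 2.149, -0.003]
contact_force: [7.6, -0.6, -5.3]
finger_gap: 38.1
grasp_force: 55.0
```

```bash
python3 s.py
```

```text
yaw -3.0776 tau 0.3116 tau0 0.3420 sd 0.0250 | j6tau [0.3543 0.3151 0.3073 0.306  0.3059 0.306  0.306  0.306 ] gap 37.7 [ 7.3 -0.9 -5.6] 38.4833
```

Call:
drive_tool --moves '[{"offset": [0, 0, 0], "turn": 0}, {"offset": [0, 0, 0], "turn": 0}, {"offset": [0, 0, 0], "turn": 0}, {"offset": [0, 0, 0], "turn": 0}, {"offset": [0, 0, 0], "turn": 0}, {"offset": [0, 0, 0], "turn": 0}, {"offset": [0, 0, 0.0], "turn": 0}, {"offset": [0, 0, 0], "turn": 0}, {"offset": [0, 0, 0], "turn": 0}, {"offset": [0, 0, 0], "turn": 0}]' --jaw 0.07

```text
t: 39.32
ee_pos: [566.7, 53.6, 149.5]
tcp_rot: [2.291, -2.15, -0.0]
contact_force: [-0.1, -0.1, -0.1]
finger_gap: 70.2
grasp_force: 0.0
```

Call:
drive_tool --moves '[{"offset": [0, 0, 0.005], "turn": 0}, {"offset": [0, 0, 0.015], "turn": 0}, {"offset": [0, 0, 0.03], "turn": 0}, {"offset": [0, 0, 0.05], "turn": 0}, {"offset": [0, 0, 0.07], "turn": 0}, {"offset": [0, 0, 0.09], "turn": 0}, {"offset": [0, 0, 0.11], "turn": 0}, {"offset": [0, 0, 0.12], "turn": 0}, {"offset": [0, 0, 0.12], "turn": 0}, {"offset": [0, 0, 0.12], "turn": 0}]'

```text
t: 40.15
ee_pos: [566.8, 53.6, 270.0]
tcp_rot: [-2.29, 2.149, -0.002]
contact_force: [-0.4, -0.7, -0.6]
finger_gap: 69.8
grasp_force: 0.0
```

Run:
```python
from h import *
a=cam("wrist")["frame"];b=cam("top")["frame"]
f=lambda x:x[:,:,::-1]
cv2.imwrite("pics/end.png",np.hstack([cv2.resize(f(a),(400,300),interpolation=cv2.INTER_AREA),cv2.resize(f(b),(400,300),interpolation=cv2.INTER_AREA)]))
s=r.get_state();print(s["t"],s["contact_force"],s["ee_pos"],s["finger_gap"])
```

```text
40.25 [ 0.16324905 -0.56974978 -0.58170225] [565.95805362  53.67833806 268.16474294] 70.31157180544609
```

View pics/end.png

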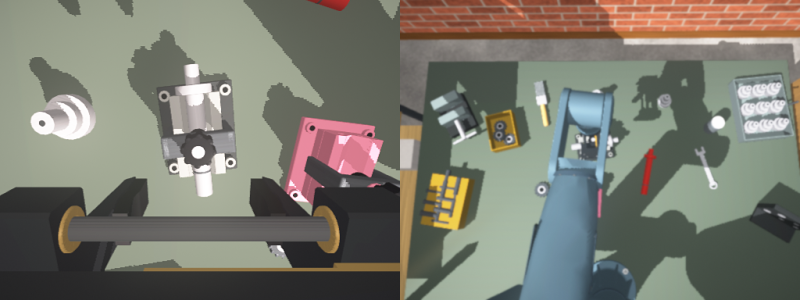

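The final views show the gripper clear, the arbor flange still against the block at wrist (193,85), and the bystanders where they were. Handing in.

```bash
python3 -c "
from station import r
print(r.finish_job())"
```

```text
the job is handed in; nothing more can be done
None
```

The job is handed in at about 40 s: the arbor is seated against the end face, the clamp was turned about a quarter turn past the felt touch (touch placed to within roughly 0.1 rad), and the knob is released with the bystanders where they were.

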